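Sort the perished suction bulb from the good ones

TASK

The two red rubber suction bulbs on the bench look alike, but rubber goes hard with age: either, both or none of them may have perished. Feel each bulb by squeezing it across the cheeks between the fingers, then lay it inside the shallow white tray if it is soft or inside the deeper blue discard tub if it is hard, and let go. Leave the beaker and the slide box where they are.

Things in the scene. Friction and masses are not known exactly. Their poses are not given: they have to be found in the camera images.
- bulb_a_center (a point): one of two red rubber suction bulbs, alike to the eye. Round body 52 mm in diameter, 54 mm high, 52 mm wide across two flat-faced cheeks (faces 28 mm across); neck 20 to 25 mm thick. This point: middle of the body, 27 mm above its flattened underside. x along the neck (from 26 mm behind this point to the neck's end 66 mm ahead), y across the cheeks, z up. About 80 g
- bulb_b_center (a point): the other bulb; shape, point and axes as for bulb_a. Either, both or none may be hard. The cheeks yield along y, about 1.4 mm a side per newton: a soft bulb until it is about 35 mm wide, at 6 N or more; a hard one stops 47 to 50 mm wide at any grip. They spring back when let go. 10 N is plenty to feel and to carry
- tray: shallow white plastic tray for the soft bulbs, open on top, fixed to the bench: 160 mm along its x, 200 mm along its y, 30 mm high, walls and floor 5 mm thick. Origin at the centre of its underside, on the bench. Two bulbs fit side by side, 50 mm either way along y, necks along x
- tub: blue plastic discard tub for the hard bulbs, open on top, fixed to the bench: 160 mm along its x, 200 mm along its y, 55 mm high, walls and floor 5 mm thick. Origin at the centre of its underside, on the bench. Room for two bulbs, as in the tray. It may stand left or right of the bulbs, with the tray on the other side
- beaker_center (a point): clear plastic beaker, a bystander: 72 mm across the mouth, 85 mm high; this point is its centre, half-way up
- slide_box_center (a point): red and white box of microscope slides, a bystander: 80 by 85 mm, 35 mm high; this point is its centre
Mind the look-alikes: they are no part of the job. What is shaped like the part that bears bulb_a_center but purple or yellow is not meant.

How it is judged:
By the outcome, as a careful person would: the job done as asked, in the order asked, and still so for the second after the job is handed in, with the robot touching nothing.
It also fails if it takes over 48 s, if anything falls off the work surface, if the arm or the gripper's body presses on something with over 40 N, if the wrist force passes 120 N, or if a joint passes its speed limit or range.

ROBOT

A 7-joint arm with a two-finger parallel gripper is mounted at the origin on the work surface. World frame = base frame: x ahead of the robot, y to its left, z up, the work surface at z = 0. Lengths are in mm, angles in rad, forces in N, time in s.
With the tool pointing down it reaches from about 350 to 900 mm from the base axis. Payload 8.1 kg.
Tool frame: the origin (TCP) lies at the very end of the fingers, on their centre line; the grasp point (between the pads) lies 19 mm behind it; z points along the fingers, y is the line along which they close (so a half turn about z gives the same grasp; the last joint's range is limited). The gripper opens to 92 mm and grips with 3 to 60 N. Pads are 19 mm wide; open, the fingers measure 130 mm over their backs; the gripper's body (75 mm by 190 mm) begins 47 mm behind the grasp point.
Start: joints at [1.055, 0.434, 0.025, 1.573, -0.012, 1.134, -0.075], TCP at [250.713, -572.524, 226.742] pointing down, gripper open.
Joint ranges: [-2.62, 2.62], [-0.44, 2.09], [-1.27, 1.32], [0.08, 2.57], [-1.32, 4.46], [0.12, 2], [-2.74, 2.74]. Speed limits (rad/s): [2.22, 2.22, 3.01, 3.01, 3.14, 3.14, 3.14].

INTERFACE

Orientations are given as a 3x3 rotation matrix whose columns are the frame's x, y, z axes.
In Python, from station import env, vision, order gives the robot as it stands.
- The arm moves only by the shell command python3 -m jog 'ROWS' [FORCE]. ROWS is JSON, a list that holds one entry, the list of rows, each a list of 7 numbers: the shift along the tool's x, y, z in mm, then the turn, a rotation vector about the tool's x, y, z in rad, then the closure in counts, from 0 (fully open) to 255 (shut). A call has exactly 10 rows; each row shifts and turns the commanded pose from where the row before left it, along the tool's axes as they then stand; what a row does not reach is not made up. A row lasts 1/8 s, in which the tool goes at most 62.5 mm and 10.7 degrees, less where a joint would pass 70% of its speed; a pose out of reach is approached as far as the arm can. A call is refused whole if a number of a shift passes 62.5 or a number of a turn 0.188, either way. A call with a gripper value outside its range is refused whole. The fingers move at their own pace and stop on an object; FORCE is the grip in N (left out, the last holds). Time passes only in rows, so rows that do not move let the fingers close, or fill a call up. It gives the time, the measured TCP pose, the force, the opening and the grip force at its end, in the units of the state.
- env.get_state(): the state, without advancing time (a new reading comes with each control period).
- vision.snapshot(name): name is "scene" or "top" or "wrist"; returns the picture (480x640x3 uint8, red, green, blue); there is no depth.
- vision.calibration(name): a dict with "vertical_fov" (degrees; the focal length in pixels is half the picture's height over the tangent of half this angle, whatever the lens; pixels are square), "cx", "cy" (the principal point, pixels), "dist_coeffs" ([k1, k2, p1, p2, k3] as OpenCV has them; the pictures are not rectified), "position" and "attitude" of the camera in the world. Camera axes: x right, y down, z forward; pixel columns grow to the right and rows downward; lengths in mm; the calibration is good to about 2 mm. A picture is of the moment at which its call begins: read the wrist's pose just before it. calibration takes no time and is no camera call; for the wrist camera it gives the pose at the moment of the call.
- order.hand_in(): hands the job in; it is judged then, once.
The state is a dict: "t": time; "qpos": joint angles; "dq": joint speeds; "joint_torque": joint torques, N m; "tool_pos": TCP position; "orientation": TCP orientation; "wrist_force": force on the tool from outside, world axes, zero at the start; "torque": the same for the moment, N m; "gripper_width": finger opening in mm; "grip_force": force on a finger pad.
Only numpy, scipy, OpenCV 4.12 (cv2) and the standard library are available. Lean on these libraries where they do the work, as an engineer would, in place of code of your own. Each camera call takes 0.05 s, during which the arm holds its last target. There are 200 camera calls.

## Working session

There is one attempt and no reset: what is moved stays moved. The work goes in short steps, Python scripts to look and compute and a shell command to move; the robot and the scene stay as the last step left them, time stands still between calls to the robot, and variables do not carry over. Pictures are saved under pics/ and viewed, at most 10 in all, crops included, and the job is handed in when it is done.

```bash
mkdir -p pics; ls; python3 - <<'E'
from station import env,vision
import cv2,numpy as np
s=env.get_state();print({k:np.round(v,3).tolist() for k,v in s.items()})
for n in("top","scene"):
    c=vision.calibration(n);print(n,c)
    cv2.imwrite(f"pics/{n}0.png",vision.snapshot(n)[:,:,::-1])
E
```

```text
pics
{'t': 0.0, 'qpos': [1.055, 0.435, 0.025, 1.574, -0.012, 1.134, -0.075], 'dq': [0.0, 0.001, 0.0, -0.002, -0.002, 0.002, 0.001], 'joint_torque': [-0.001, -66.786, 0.985, -31.446, -0.061, 0.043, 0.0], 'tool_pos': [250.505, -572.048, 225.959], 'orientation': [[0.916, 0.401, -0.001], [0.401, -0.916, 0.001], [-0.0, -0.002, -1.0]], 'wrist_force': [0.152, 0.546, 0.341], 'torque': [0.06, 0.011, -0.005], 'grip_force': 0.0, 'gripper_width': 91.882}
top {'vertical_fov': 54.002012272069216, 'cx': 320.7116882328053, 'cy': 239.5976184303264, 'dist_coeffs': array([-0.03220408,  0.        ,  0.        ,  0.        ,  0.        ]), 'position': array([486.58488198,  17.98859899, 863.24757387]), 'attitude': array([[-0.00953424, -0.99828142,  0.05782124],
       [-0.9999093 ,  0.00896776, -0.01004868],
       [ 0.00951288, -0.0579118 , -0.99827638]])}
scene {'vertical_fov': 43.77009575784954, 'cx': 322.0523444251724, 'cy': 257.477836046647, 'dist_coeffs': array([-0.04018216,  0.        ,  0.        ,  0.        ,  0.        ]), 'position': array([918.08023183, 537.84216075, 973.22479861]), 'attitude': array([[-8.38511635e-01,  4.40472921e-01, -3.20751999e-01],
       [ 5.44883478e-01,  6.77313406e-01, -4.94316241e-01],
       [-4.83289580e-04, -5.89262384e-01, -8.07941588e-01]])}
```

View pics/top0.png

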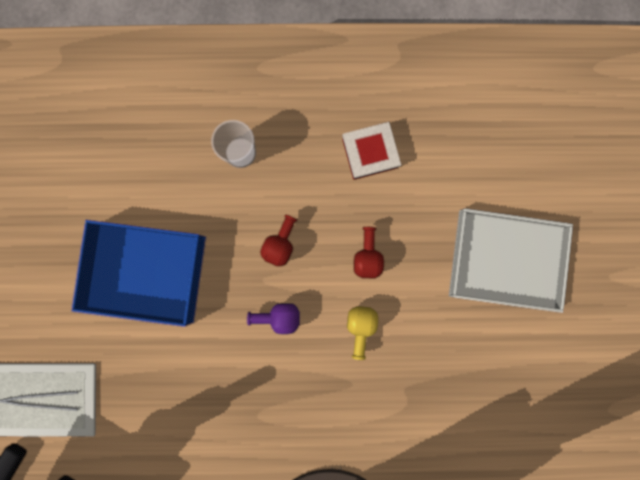

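View pics/scene0.png

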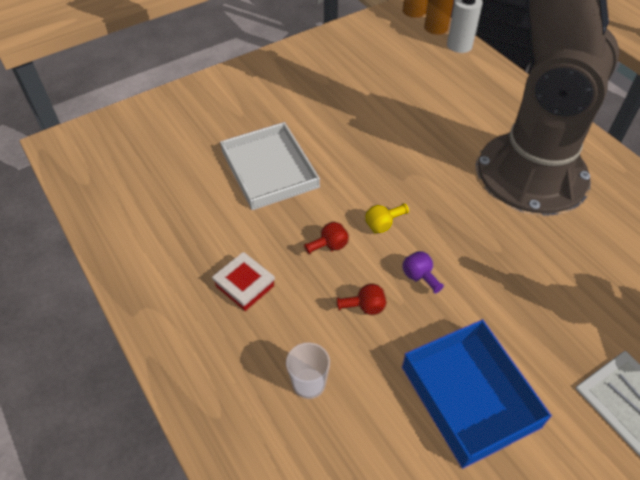

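The top view looks along -z with up = +x and left = +y. The red bulbs are at about (277,248) and (368,262), with necks pointing up. The blue tub is at about (140,272) and the white tray at about (513,260). Purple and yellow decoys lie below the bulbs. The scene view agrees: red bulbs at (372,299) and (334,236).

```bash
cat > h.py <<'E'
import cv2,numpy as np
def ray(c,uv,z):
    f=240/np.tan(np.radians(c["vertical_fov"])/2);K=np.array([[f,0,c["cx"]],[0,f,c["cy"]],[0,0,1]])
    n=cv2.undistortPoints(np.float64(uv).reshape(-1,1,2),K,c["dist_coeffs"]).reshape(-1,2)
    d=np.c_[n,np.ones(len(n))]@np.array(c["attitude"]).T;p=np.array(c["position"])
    return p+d*((z-p[2])/d[:,2])[:,None]
def blobs(img,lo,hi,amin=300):
    h=cv2.cvtColor(img,cv2.COLOR_RGB2HSV);m=cv2.inRange(h,lo,hi)
    if lo[0]==0 and lo[1]>100:m|=cv2.inRange(h,(172,lo[1],lo[2]),(180,255,255))
    cs,_=cv2.findContours(m,cv2.RETR_EXTERNAL,cv2.CHAIN_APPROX_NONE)
    return m,[k for k in cs if cv2.contourArea(k)>amin]
def bulb(k,shape):
    m=np.zeros(shape[:2],np.uint8);cv2.drawContours(m,[k],-1,255,-1)
    d=cv2.distanceTransform(m,cv2.DIST_L2,5);r=d.max();c=np.argwhere(d>r-.7).mean(0)[::-1]
    p=k.reshape(-1,2);q=np.linalg.norm(p-c,axis=1);tip=p[q>q.max()-4].mean(0)
    return c,r,tip
E
python3 - <<'E'
from h import *
from station import vision
np.set_printoptions(precision=1,suppress=True)
for n in("top","scene"):
    c=vision.calibration(n);im=cv2.imread(f"pics/{n}0.png")[:,:,::-1].copy()
    _,cs=blobs(im,(0,170,30),(6,255,255))
    for k in cs:
        b,r,t=bulb(k,im.shape);P=ray(c,[b,t],27);e=P[1]-P[0]
        print(n,"red",b,r,t,P[0],"len",np.linalg.norm(e),"yaw",np.degrees(np.arctan2(e[1],e[0])))
    for nm,lo,hi,z in(("tub",(105,150,30),(125,255,255),27),("tray",(0,0,110),(180,45,255),15)):
        _,cs=blobs(im,lo,hi,3000)
        for k in cs:
            R=cv2.minAreaRect(k);B=cv2.boxPoints(R);W=ray(c,B,z)
            print(n,nm,R[0],W.mean(0),"sides",[np.linalg.norm(W[i]-W[i-1]) for i in(1,2)],"dirs",[np.degrees(np.arctan2(*(W[i]-W[i-1])[1::-1])) for i in(1,2)])
E
```

```text
top red [368.5 263. ] 14.181398 [369.  228.5] [492.6 -74.9  27. ] len 61.41363203790878 yaw -1.7118144473088055
top red [276.3 249.8] 13.784498 [290.6 218. ] [517.5  88.5  27. ] len 62.08170429119757 yaw -24.401530039665747
top red [371.5 149. ] 11.984499 [371.2 149.4] [697.8 -83.6  27. ] len 0.8853379138584511 yaw 147.08199478518017
top tub (138.16236877441406, 272.5795593261719) [479.7 334.5  27. ] sides [np.float64(161.54063645268786), np.float64(216.36260437534057)] dirs [np.float64(-6.733728526570865), np.float64(-98.16249171298239)]
top tray (47.0, 400.0) [253.2 501.5  15. ] sides [np.float64(171.33719981917625), np.float64(126.984424964889)] dirs [np.float64(-90.0697831838919), np.float64(-179.5830559959746)]
top tray (511.1839599609375, 259.7755432128906) [ 496.3 -336.9   15. ] sides [np.float64(162.61337051555753), np.float64(215.0070403540363)] dirs [np.float64(-9.408586107326453), np.float64(-98.259058547159)]
top tray (319.49993896484375, 12.999998092651367) [967.4   3.6  15. ] sides [np.float64(51.576842484872266), np.float64(1218.430942389706)] dirs [np.float64(3.040468
[... 526 characters left out ...]
irs [np.float64(179.0769278573546), np.float64(76.74636363146637)]
scene tray (629.4349365234375, 399.5367431640625) [259.1 488.2  15. ] sides [np.float64(133.3760422778367), np.float64(147.295182940153)] dirs [np.float64(-174.45950442538106), np.float64(86.76089475407495)]
scene tray (270.2891845703125, 163.76895141601562) [ 489.8 -335.6   15. ] sides [np.float64(199.02572706019566), np.float64(240.30238859360492)] dirs [np.float64(174.76828252727893), np.float64(71.39226591573966)]
scene tray (156.46859741210938, 75.59036254882812) [ 563.1 -768.9   15. ] sides [np.float64(572.8922826474768), np.float64(90.28306528906195)] dirs [np.float64(-179.2913224101502), np.float64(72.96596057441542)]
```

Both views agree to 2 mm. The right bulb is at (493,-74) with yaw -2.5°, and the left bulb at (517,89) with yaw -24.5°. The tub is at about (478,332) and the tray at (495,-335), both at yaw about -8°. I'm moving over the right bulb first.

```bash
python3 -m jog '[[[42,-36,0,0,0,0,0],[42,-36,0,0,0,0,0],[42,-36,0,0,0,0,0],[42,-36,0,0,0,0,0],[42,-36,0,0,0,0,0],[42,-36,0,0,0,0,0],[42,-36,0,0,0,0,0],[42,-36,0,0,0,0,0],[42,-36,0,0,0,0,0],[42,-36,0,0,0,0,0]]]' 10
python3 -m jog '[[[0,0,0,0,0,0.152,0],[0,0,0,0,0,0.152,0],[0,0,0,0,0,0.152,0],[0,0,30,0,0,0,0],[0,0,30,0,0,0,0],[0,0,30,0,0,0,0],[0,0,0,0,0,0,0],[0,0,0,0,0,0,0],[0,0,0,0,0,0,0],[0,0,0,0,0,0,0]]]' 10
cat > st.py <<'E'
import sys
from h import *
from station import env
# usage: st.py x y z yawdeg -> needed tool-frame shift and turn
s=env.get_state();R=np.array(s["orientation"]);p=np.array(s["tool_pos"]);yaw=np.degrees(np.arctan2(R[1,0],R[0,0]))
x,y,z,w=map(float,sys.argv[1:5]);d=np.array([x,y,z])-p;a=(yaw-w+90)%180-90
print("t",s["t"],"p",p.round(1),"yaw",yaw.round(1),"tilt",R[:2,2].round(3),"w",round(s["gripper_width"],1),"g",round(s["grip_force"],1),"F",np.round(s["wrist_force"],1),"q7",np.round(s["qpos"][6],2))
print("shift now",(R.T@d).round(1),"turn z rad",np.radians(a).round(3))
c,n=np.cos(np.radians(yaw-a)),np.sin(np.radians(yaw-a));print("shift after turn",np.round([c*d[0]+n*d[1],n*d[0]-c*d[1],-d[2]],1))
E
python3 st.py 493 -73.7 8 -2.5
python3 - <<'E'
from station import vision
import cv2
cv2.imwrite("pics/w1.png",vision.snapshot("wrist")[:,:,::-1])
E
```

```text
t: 1.35
tool_pos: [491.4, -72.7, 226.6]
orientation: [[0.916, 0.401, -0.0], [0.401, -0.916, -0.0], [-0.0, 0.0, -1.0]]
wrist_force: [0.7, -0.9, 0.2]
gripper_width: 91.9
grip_force: 0.0
t: 2.6
tool_pos: [491.6, -74.4, 137.6]
orientation: [[0.999, -0.043, 0.002], [-0.043, -0.999, -0.0], [0.002, 0.0, -1.0]]
wrist_force: [-0.4, 0.9, 0.7]
gripper_width: 91.9
grip_force: 0.0
t 2.6 p [491.6 -74.4 137.6] yaw -2.5 tilt [ 0.002 -0.   ] w 91.9 g 0.0 F [-0.4  0.9  0.7] q7 -1.66
shift now [  1.2  -0.7 129.6] turn z rad 0.0
shift after turn [  1.4  -0.7 129.6]
```

View pics/w1.png

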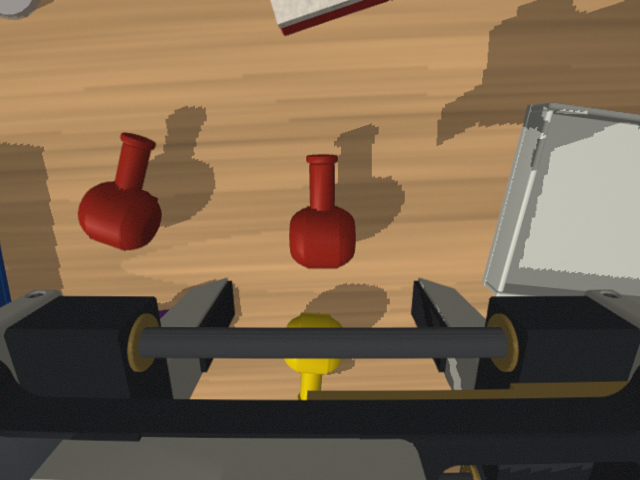

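The wrist view shows the red bulb at (322,237), midway between the fingers (tips at columns 233 and 413), with its neck straight ahead. I'll descend and squeeze.

```bash
python3 -m jog '[[[1,0,45,0,0,0,0],[0,0,45,0,0,0,0],[0,0,38,0,0,0,0],[0,0,0,0,0,0,0],[0,0,0,0,0,0,120],[0,0,0,0,0,0,200],[0,0,0,0,0,0,200],[0,0,0,0,0,0,200],[0,0,0,0,0,0,200],[0,0,0,0,0,0,200]]]' 10; python3 st.py 493 -73.7 60 -2.5
```

```text
t: 3.9
tool_pos: [492.3, -74.3, 9.1]
orientation: [[0.999, -0.043, 0.001], [-0.043, -0.999, -0.0], [0.001, 0.0, -1.0]]
wrist_force: [-1.7, -0.1, 6.4]
gripper_width: 36.3
grip_force: 5.9
t 3.9 p [492.3 -74.3   9.1] yaw -2.5 tilt [ 0.001 -0.   ] w 36.3 g 5.9 F [-1.7 -0.1  6.4] q7 -1.72
shift now [  0.7  -0.6 -50.9] turn z rad 0.0
shift after turn [  0.6  -0.6 -50.9]
```

At 5.9 N the bulb is 36 mm wide and still yielding, so it is soft and goes in the tray. I'll lift and confirm the grip.

```bash
python3 -m jog '[[[0,0,0,0,0,0,230],[0,0,0,0,0,0,230],[0,0,-10,0,0,0,230],[0,0,-25,0,0,0,230],[0,0,-35,0,0,0,230],[0,0,0,0,0,0.096,230],[0,40,0,0,0,0,230],[0,40,0,0,0,0,230],[0,40,0,0,0,0,230],[0,40,0,0,0,0,230]]]' 10; python3 st.py 469 -374 15 -8
```

```text
t: 5.15
tool_pos: [469.4, -234.0, 79.1]
orientation: [[0.99, -0.139, 0.0], [-0.139, -0.99, 0.0], [0.0, -0.0, -1.0]]
wrist_force: [0.3, 0.3, -1.3]
gripper_width: 35.1
grip_force: 10.0
t 5.15 p [ 469.4 -234.    79.1] yaw -8.0 tilt [0. 0.] w 35.1 g 10.0 F [ 0.3  0.3 -1.3] q7 -1.44
shift now [ 19.  138.7  64.1] turn z rad 0.0
shift after turn [ 19.1 138.7  64.1]
```

```bash
python3 -m jog '[[[5,35,0,0,0,0,230],[5,35,0,0,0,0,230],[5,35,0,0,0,0,230],[4,34,0,0,0,0,230],[0,0,0,0,0,0,230],[0,0,25,0,0,0,230],[0,0,25,0,0,0,230],[0,0,13,0,0,0,230],[0,0,0,0,0,0,230],[0,0,0,0,0,0,230]]]' 10; python3 st.py 469 -374 15 -8
python3 - <<'E'
from station import vision
import cv2
cv2.imwrite("pics/w2.png",vision.snapshot("wrist")[:,:,::-1])
E
```

```text
t: 6.4
tool_pos: [469.8, -373.2, 16.5]
orientation: [[0.99, -0.139, 0.001], [-0.139, -0.99, -0.0], [0.001, 0.0, -1.0]]
wrist_force: [-0.5, 0.5, -1.0]
gripper_width: 35.3
grip_force: 10.0
t 6.4 p [ 469.8 -373.2   16.5] yaw -8.0 tilt [ 0.001 -0.   ] w 35.3 g 10.0 F [-0.5  0.5 -1. ] q7 -1.22
shift now [-0.7  0.9  1.5] turn z rad 0.001
shift after turn [-0.7  0.9  1.5]
```

View pics/w2.png

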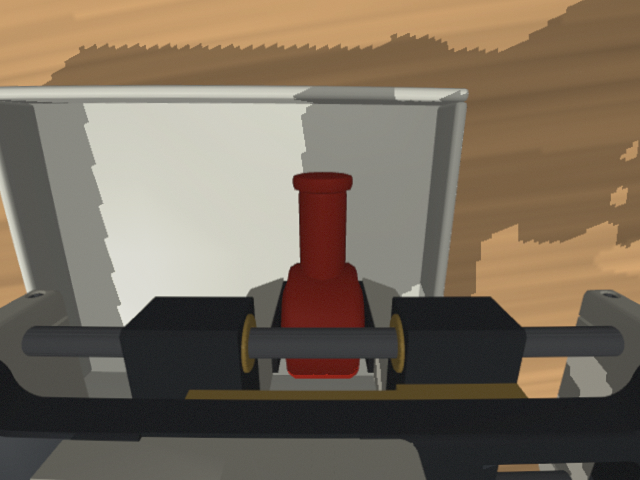

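The bulb is held inside the tray, parallel to the walls and clear of the right wall (near column 440) and the far wall. I'll lower slightly, let go and retreat.

```bash
python3 -m jog '[[[0,0,1.5,0,0,0,230],[0,0,0,0,0,0,170],[0,0,0,0,0,0,110],[0,0,0,0,0,0,88],[0,0,0,0,0,0,88],[0,0,-15,0,0,0,88],[0,0,-40,0,0,0,88],[0,0,-50,0,0,0,0],[0,0,-20,0,0,0,0],[0,0,0,0,0,0,0]]]' 10; python3 st.py 517 89 8 -24.5
```

```text
t: 7.7
tool_pos: [470.5, -373.9, 142.1]
orientation: [[0.99, -0.139, 0.004], [-0.139, -0.99, -0.003], [0.004, 0.002, -1.0]]
wrist_force: [0.5, -1.0, -0.7]
gripper_width: 86.1
grip_force: 0.0
t 7.7 p [ 470.5 -373.9  142.1] yaw -8.0 tilt [ 0.004 -0.003] w 86.1 g 0.0 F [ 0.5 -1.  -0.7] q7 -1.19
shift now [ -18.9 -465.1  133. ] turn z rad 0.288
shift after turn [-149.7 -440.5  134.1]
```

```bash
python3 -m jog '[[[-2,-46.5,0,0,0,0,0],[-2,-46.5,0,0,0,0,0],[-2,-46.5,0,0,0,0,0],[-2,-46.5,0,0,0,0,0],[-2,-46.5,0,0,0,0,0],[-2,-46.5,0,0,0,0,0],[-2,-46.5,0,0,0,0,0],[-2,-46.5,0,0,0,0,0],[-2,-46.5,0,0,0,0,0],[-1,-46.5,0,0,0,0,0]]]' 10
python3 -m jog '[[[0,0,0,0,0,0.144,0],[0,0,0,0,0,0.144,0],[0,0,0,0,0,0,0],[0,0,0,0,0,0,0],[0,0,0,0,0,0,0],[0,0,0,0,0,0,0],[0,0,0,0,0,0,0],[0,0,0,0,0,0,0],[0,0,0,0,0,0,0],[0,0,0,0,0,0,0]]]' 10;python3 st.py 517 89 8 -24.5
python3 - <<'E'
from station import vision
from h import *
np.set_printoptions(precision=1,suppress=True)
cv2.imwrite("pics/t3.png",vision.snapshot("top")[:,:,::-1])
w=vision.snapshot("wrist");cv2.imwrite("pics/w3.png",w[:,:,::-1])
c=vision.calibration("wrist")
_,cs=blobs(w,(0,170,30),(6,255,255))
for k in cs:
    b,r,t=bulb(k,w.shape);P=ray(c,[b,t],27);e=P[1]-P[0];print(b,t,P[0],np.linalg.norm(e),np.degrees(np.arctan2(e[1],e[0])))
cv2.imwrite("pics/both3.png",cv2.resize(np.hstack([cv2.imread("pics/t3.png"),cv2.imread("pics/w3.png")]),(800,300)))
E
```

```text
t: 8.95
tool_pos: [514.5, 91.3, 138.6]
orientation: [[0.99, -0.139, -0.001], [-0.139, -0.99, -0.0], [-0.001, 0.001, -1.0]]
wrist_force: [0.4, 0.2, -0.6]
gripper_width: 91.7
grip_force: 0.0
t: 10.2
tool_pos: [515.1, 90.1, 139.2]
orientation: [[0.91, -0.414, 0.0], [-0.414, -0.91, -0.0], [0.0, 0.0, -1.0]]
wrist_force: [0.7, -0.5, 0.5]
gripper_width: 91.7
grip_force: 0.0
t 10.2 p [515.1  90.1 139.2] yaw -24.5 tilt [ 0. -0.] w 91.7 g 0.0 F [ 0.7 -0.5  0.5] q7 -2.36
shift now [  2.2   0.2 131.2] turn z rad 0.0
shift after turn [  2.2   0.2 131.2]
[322.8 232.6] [322.4 152.8] [517.1  89.8  27. ] 63.96939441177641 -24.234801550546095
```

View pics/both3.png

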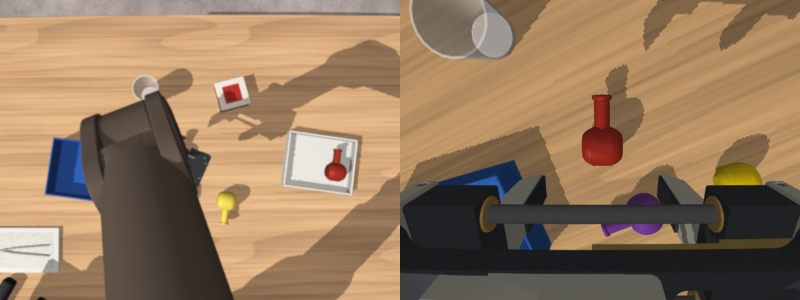

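The left half shows bulb 1 lying inside the tray. The right half, the wrist view, shows bulb 2 centred between the fingers, with its position confirmed at (517,90). The purple decoy is well clear of the fingers.

```bash
python3 -m jog '[[[2,0,45,0,0,0,0],[0,0,45,0,0,0,0],[0,0,40,0,0,0,0],[0,0,0,0,0,0,0],[0,0,0,0,0,0,120],[0,0,0,0,0,0,230],[0,0,0,0,0,0,230],[0,0,0,0,0,0,230],[0,0,0,0,0,0,230],[0,0,0,0,0,0,230]]]' 10
python3 -m jog '[[[0,0,0,0,0,0,230],[0,0,0,0,0,0,230],[0,0,0,0,0,0,230],[0,0,0,0,0,0,230],[0,0,-10,0,0,0,230],[0,0,-25,0,0,0,230],[0,0,-35,0,0,0,230],[0,0,-30,0,0,0,230],[0,0,0,0,0,0,230],[0,0,0,0,0,0,230]]]' 10;python3 st.py 460 333 18 -8
```

```text
t: 11.55
tool_pos: [517.1, 89.1, 9.6]
orientation: [[0.91, -0.415, 0.0], [-0.415, -0.91, -0.0], [0.0, -0.0, -1.0]]
wrist_force: [-0.6, -1.8, 6.4]
gripper_width: 49.3
grip_force: 10.0
t: 12.8
tool_pos: [516.4, 89.1, 108.8]
orientation: [[0.91, -0.414, -0.001], [-0.414, -0.91, -0.0], [-0.0, 0.0, -1.0]]
wrist_force: [-0.6, 0.4, -1.5]
gripper_width: 48.9
grip_force: 10.0
t 12.8 p [516.4  89.1 108.8] yaw -24.5 tilt [-0.001 -0.   ] w 48.9 g 10.0 F [-0.6  0.4 -1.5] q7 -2.37
shift now [-152.4 -198.7   90.8] turn z rad -0.288
shift after turn [ -89.8 -233.7   90.8]
```

It stops at 49 mm under 10 N, so it is hard and goes in the tub.

```bash
python3 -m jog '[[[0,0,0,0,0,-0.144,230],[0,0,0,0,0,-0.144,230],[-15,-39,0,0,0,0,230],[-15,-39,0,0,0,0,230],[-15,-39,0,0,0,0,230],[-15,-39,0,0,0,0,230],[-15,-39,0,0,0,0,230],[-15,-39,0,0,0,0,230],[0,0,0,0,0,0,230],[0,0,0,0,0,0,230]]]' 10;python3 st.py 460 333 16 -8
python3 - <<'E'
from station import vision
import cv2
cv2.imwrite("pics/w4.png",vision.snapshot("wrist")[:,:,::-1])
E
```

```text
t: 14.05
tool_pos: [459.8, 332.4, 108.0]
orientation: [[0.99, -0.139, -0.002], [-0.139, -0.99, -0.002], [-0.001, 0.002, -1.0]]
wrist_force: [0.3, -0.3, -1.7]
gripper_width: 49.3
grip_force: 10.0
t 14.05 p [459.8 332.4 108. ] yaw -8.0 tilt [-0.002 -0.002] w 49.3 g 10.0 F [ 0.3 -0.3 -1.7] q7 -2.59
shift now [ 0.2 -0.9 92. ] turn z rad 0.0
shift after turn [ 0.1 -0.7 92. ]
```

View pics/w4.png

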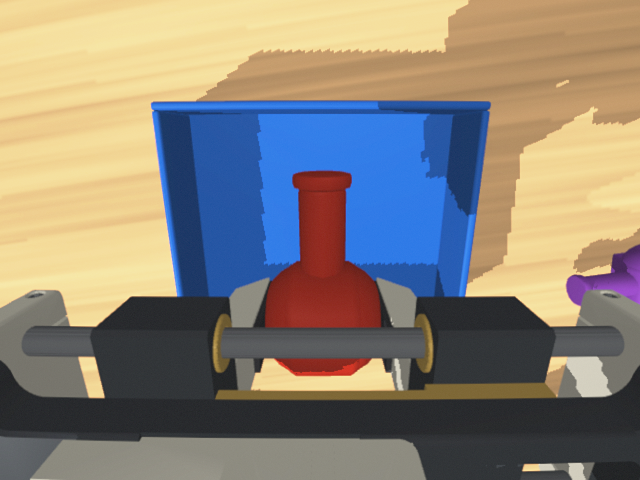

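The tub is centred laterally on the bulb (walls at columns 160 and 485). The near wall is hidden, so I'll check the margin along the neck with rays at rim height.

```bash
python3 - <<'E'
from station import vision
from h import *
c=vision.calibration("wrist");P=ray(c,[[153,104],[490,104]],55);print(P.round(1))
a=np.radians(-8);ex=np.array([np.cos(a),np.sin(a)]);ey=np.array([-ex[1],ex[0]])
m=P[:,:2].mean(0)-80*ex;print("tub centre",m.round(1),"width",np.linalg.norm(P[0]-P[1]),"yaw",np.degrees(np.arctan2(*(P[0]-P[1])[1::-1]))-90)
d=np.array([459.8,332.4])-m;print("bulb in tub",d@ex,d@ey)
t=vision.calibration("top");print(ray(t,[[87,221],[74,311]],55).round(1), ray(t,[[204,234],[187,325]],55).round(1))
E
```

```text
[[570.4 416.8  55. ]
 [542.9 222.3  55. ]]
tub centre [477.4 330.7] width 196.34165843063934 yaw -8.051583579364134
bulb in tub -17.708862993785655 -0.7585163888329496
[[569.2 413.6  55. ]
 [414.7 433.4  55. ]] [[544.8 210.4  55. ]
 [389.8 238.9  55. ]]
```

```bash
python3 -m jog '[[[0,0,35,0,0,0,230],[0,0,35,0,0,0,230],[0,0,16,0,0,0,230],[0,0,6,0,0,0,230],[0,0,0,0,0,0,230],[0,0,0,0,0,0,110],[0,0,0,0,0,0,60],[0,0,0,0,0,0,40],[0,0,0,0,0,0,40],[0,0,0,0,0,0,40]]]' 10;python3 -m jog '[[[0,0,-15,0,0,0,40],[0,0,-40,0,0,0,40],[0,0,-50,0,0,0,40],[0,0,-50,0,0,0,40],[0,50,0,0,0,0,40],[0,50,0,0,0,0,40],[0,50,0,0,0,0,40],[0,50,0,0,0,0,40],[0,50,0,0,0,0,40],[0,0,0,0,0,0,40]]]' 10
python3 - <<'E'
from station import vision
import cv2,numpy as np
a=[vision.snapshot(n)[:,:,::-1] for n in("top","scene")]
cv2.imwrite("pics/f.png",cv2.resize(np.hstack(a),(800,300),interpolation=cv2.INTER_AREA))
E
```

```text
t: 15.35
tool_pos: [460.3, 333.5, 17.3]
orientation: [[0.99, -0.139, 0.0], [-0.139, -0.99, 0.0], [0.0, -0.0, -1.0]]
wrist_force: [0.7, -0.8, -0.1]
gripper_width: 77.1
grip_force: 0.0
t: 16.6
tool_pos: [425.0, 82.1, 173.0]
orientation: [[0.989, -0.145, 0.0], [-0.145, -0.989, -0.001], [0.001, 0.001, -1.0]]
wrist_force: [-0.0, 0.6, 0.1]
gripper_width: 77.4
grip_force: 0.0
```

View pics/f.png

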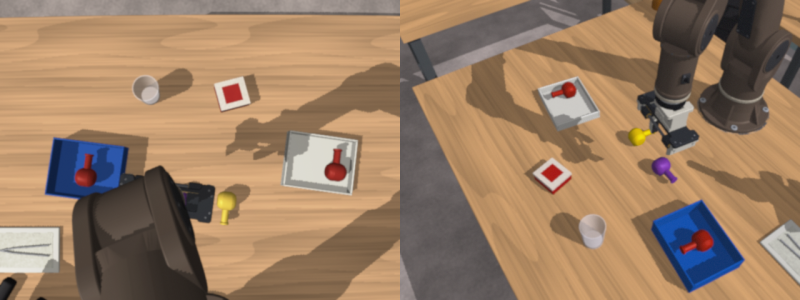

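The two views show the hard bulb lying in the tub (top view, 86,170) and the soft bulb in the tray (336,165). The beaker and slide box haven't moved, and the gripper is clear at z = 173 mm. I'm handing in.

```bash
python3 -c "
from station import order
print(order.hand_in())"
```

```text
the job is handed in; nothing more can be done
None
```

I handed the job in at about 17 s: the right-hand bulb was soft (35 mm wide at 10 N) and is in the white tray, and the left-hand one was hard (49 mm at 10 N) and is in the blue tub.

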